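Bond the two labels of a cooler box on the label press

TASK

Make the two fresh labels on the open cooler box stick: slide the box flat along the bench, never lifting it, and press its red-labelled side squarely and centrally onto the black pad of the label press, firmly (aim for some 12 N on the pad, so that it gives) for at least half a second and never with more than 24 N. Then draw the box back, turn it a quarter turn, press its blue-labelled side in the same way and leave it standing there with the blue side square to the pad and close to it. Do not disturb the other things on the bench.

Things in the scene. Friction and masses are not known exactly. Their poses are not given: they have to be found in the camera images.
- press: Label press fixed to the bench: white block 150 mm wide, 86 mm high with its blue top plate, on a grey foot plate. Origin on the bench straight below the middle of the pad's front face (pad at rest); x points level from the pad into the press (the way to push), z up. The foot plate begins 20 mm, the block 41 mm behind the pad's face.
- pad: Black rubber pad on the press, 110 mm wide, 44 mm high; origin at the centre of its front face, 34 mm above the bench, axes as the press. It slides up to 8 mm into the press against a stiff spring: it gives from about 2 N and takes 3 N more per mm (12 N at 3.3 mm), then a hard stop (26 N). It springs back when let go.
- box: Loose open white cooler box, 140 x 140 mm outside, 60 mm high, walls 8 mm thick, inside empty but for a low grid up to 14 mm above the bench. Origin at the centre of its underside, z up. Red label on its +x side, blue on its +y side; a stripe of the same colour tops each of these walls. 0.3 to 0.6 kg, friction on the bench about 0.6: sliding it takes 1 to 4 N of a push, more if the push also bears down on it. Too wide to grasp.
- red_label (a point): Centre of the red label (90 x 36 mm), on the outside of the box's +x wall, 34 mm above the box's underside. Axes as the box.
- blue_label (a point): Centre of the blue label (90 x 36 mm), on the outside of the box's +y wall, 34 mm above the box's underside. Axes as the box.
- bottle_a: Bystander: glass bottle with red cap, 66 mm diameter, 160 mm high, left of the press. Origin at the centre of its underside.
- bottle_b: Bystander: amber bottle with red cap, 60 mm diameter, 140 mm high, right of the press. Origin at the centre of its underside.
- jar: Bystander: white jar with blue cap, 72 mm diameter, 90 mm high, to the left. Origin at the centre of its underside.
- tip_box: Bystander: orange pipette-tip box with clear lid, 120 x 85 x 68 mm, to the right. Origin at the centre of its underside.
- label_roll: Bystander: roll of paper labels lying flat, 80 mm diameter, 35 mm high, to the left. Origin at the centre of its underside.
- beaker: Bystander: clear beaker, 68 mm diameter, 85 mm high, to the right. Origin at the centre of its underside.

How it is judged:
By the outcome, as a careful person would: the job done as asked, in the order asked, and still so for the second after the job is handed in, with the robot touching nothing.
It also fails if it takes over 72 s, if anything falls off the work surface, if the arm or the gripper's body presses on something with over 40 N, if the wrist force passes 120 N, or if a joint passes its speed limit or range.

ROBOT

A 7-joint arm with a two-finger parallel gripper is mounted at the origin on the work surface. World frame = base frame: x ahead of the robot, y to its left, z up, the work surface at z = 0. Lengths are in m, angles in rad, forces in N, time in s.
With the tool pointing down it reaches from about 0.4 to 0.875 m from the base axis. Payload 19.3 kg.
Tool frame: the origin (TCP) lies at the very end of the fingers, on their centre line; the grasp point (between the pads) lies 19 mm behind it; z points along the fingers, y is the direction in which the jaws open and shut (so a half turn about z gives the same grasp; the last joint's range is limited). The gripper opens to 85 mm and grips with 20 to 120 N. Pads are 22 mm wide; open, the fingers measure 114 mm over their backs; the gripper's body (76 mm by 85 mm) begins 54 mm behind the grasp point. The pads swing forward as they close: fully open they stand 13 mm farther back than shut.
Start: joints at [-1.267, 0.521, -0.036, 1.599, 0.021, 1.021, -0.113], TCP at [0.228, 0.582, 0.21] pointing down, gripper open.
Joint ranges: [-2.91, 2.91], [-0.3, 2.13], [-1.5, 1.42], [0.17, 2.43], [-1.26, 4.41], [0.16, 1.93], [-2.52, 2.52]. Speed limits (rad/s): [1.89, 1.89, 2.39, 2.39, 3.01, 3.01, 3.01].

INTERFACE

Orientations are given as [roll, pitch, yaw] about the fixed x, y, z axes, in that order (R = Rz(yaw) Ry(pitch) Rx(roll)).
In Python, from workcell import bot, grab_frame, calibration, workorder gives the robot as it stands.
- The arm moves only by the tool move_arm, never from a script. Its arguments are lists of equal length, an entry for each row: "jaw": the closure in counts, from 0 (fully open) to 255 (shut); "dp": the shift along the tool's x, y, z in units of 800 mm (1.0 is 800 mm), a list of three; "rotation": the turn, a rotation vector about the tool's x, y, z in units of pi rad (1.0 is pi rad), a list of three. In form: {"jaw": [jaw, ...], "dp": [[dx, dy, dz], ...], "rotation": [[rx, ry, rz], ...]}. A call has 1 to 10 rows; each row shifts and turns the commanded pose from where the row before left it, along the tool's axes as they then stand; what a row does not reach is not made up. A row lasts 1/8 s, in which the tool goes at most 62.5 mm and 10.7 degrees, less where a joint would pass 70% of its speed; a pose out of reach is approached as far as the arm can. A call with a number of a shift or a turn outside -1 to 1 is refused whole. A call with a gripper value outside its range is refused whole. The fingers move at their own pace and stop on an object; "squeeze" is the grip in N (left out, the last holds). Time passes only in rows, so rows that do not move let the fingers close. It gives the time, the measured TCP pose, the force and the opening at its end, in the units of the state.
- bot.observe(): the state, without advancing time (a new reading comes with each control period).
- grab_frame(name): name is "scene" or "side" or "wrist"; returns the picture (384x512x3 uint8, blue, green, red); there is no depth.
- calibration(name): a dict with "camera_matrix" (3x3 intrinsics, pixels), "dist" ([k1, k2, p1, p2, k3] as OpenCV has them; the pictures are not rectified), "T" (4x4, takes a point from camera to world coordinates). Camera axes: x right, y down, z forward; pixel columns grow to the right and rows downward; lengths in m; the calibration is good to about 2 mm. A picture is of the moment at which its call begins: read the wrist's pose just before it. calibration takes no time and is no camera call; for the wrist camera it gives the pose at the moment of the call.
- workorder.job_done(): hands the job in, once; it reports no verdict.
The state is a dict: "clock": time; "qpos": joint angles; "qd": joint speeds; "joint_efforts": joint torques, N m; "position": TCP position; "tool_rot": TCP orientation; "force": force on the tool from outside, world axes, zero at the start; "moment": the same for the moment, N m; "grip_width": finger opening in m.
Only numpy, scipy, OpenCV 4.12 (cv2) and the standard library are available. Lean on these libraries where they do the work, as an engineer would, in place of code of your own. Each camera call takes 0.05 s, during which the arm holds its last target. There are 200 camera calls.

## Working session

There is one attempt and no reset: what is moved stays moved. The work goes in short steps, Python scripts to look and compute and a tool call to move; the robot and the scene stay as the last step left them, time stands still between calls to the robot, and variables do not carry over. Pictures are saved under pics/ and viewed, about 8 in all and at most 12, crops included, and the job is handed in when it is done.

Besides the shell and the picture viewer there is one more tool, called after ">>>" as name(argument=value, ...), one argument or row to a line, values as JSON. move_arm: Moves the arm, as the interface text tells. Shifts and turns lie within -1 to 1; 1 stands for 800 mm of shift or pi rad of turn. Its arguments: {"type":"object","properties":{"jaw":{"type":"array","items":{"type":"number"}},"dp":{"type":"array","items":{"type":"array","items":{"type":"number","minimum":-1,"maximum":1}}},"rotation":{"type":"array","items":{"type":"array","items":{"type":"number","minimum":-1,"maximum":1}}},"squeeze":{"type":"number"}},"required":["jaw","dp","rotation"]}

```bash
mkdir -p pics; ls
python3 - <<'E'
from workcell import bot, grab_frame, calibration
import cv2,numpy as np
s=bot.observe();print(s)
np.set_printoptions(precision=4,suppress=True)
a=grab_frame("scene");b=grab_frame("side")
cv2.imwrite("pics/s1.png",a);cv2.imwrite("pics/d1.png",b)
for n in("scene","side"):
  c=calibration(n);print(n,c)
E
```

```text
pics
{'clock': 0.0, 'qpos': array([-1.26720554,  0.52201652, -0.03632761,  1.60000591,  0.02121796,
        1.02111235, -0.11277904]), 'qd': array([-4.12828007e-04,  9.66819408e-04, -1.71508727e-03, -7.01196502e-04,
       -5.66686640e-04,  7.17958455e-05,  1.08910634e-03]), 'joint_efforts': array([-2.86454509e-03, -9.27074790e+01,  1.97833881e+00, -3.69939816e+01,
        1.76752056e-02,  8.22538947e-03,  4.99591476e-05]), 'position': array([0.22812431, 0.5814852 , 0.20972495]), 'tool_rot': array([-3.14044027e+00,  9.84337885e-05,  2.76782245e+00]), 'force': array([0.25921164, 0.61411498, 0.32268313]), 'moment': array([-5.58520776e-06, -5.84191532e-02, -6.95509192e-02]), 'grip_width': 0.08544528701998115}
scene {'camera_matrix': array([[458.6847,   0.    , 258.105 ],
       [  0.    , 458.6847, 194.9728],
       [  0.    ,   0.    ,   1.    ]]), 'dist': array([-0.1208,  0.    ,  0.    ,  0.    ,  0.    ]), 'T': array([[ 0.0779,  0.806 , -0.5867,  1.4454],
       [ 0.997 , -0.0642,  0.0442, -0.0977],
       [-0.0021, -0.5884, -0.8086,  1.33  ],
       [ 0.    ,  0.    ,  0.    ,  1.    ]])}
side {'camera_matrix': array([[464.9941,   0.    , 245.2743],
       [  0.    , 464.9941, 193.4974],
       [  0.    ,   0.    ,   1.    ]]), 'dist': array([0.0033, 0.    , 0.    , 0.    , 0.    ]), 'T': array([[ 0.9924, -0.0968,  0.0764,  0.4198],
       [-0.123 , -0.7356,  0.6662, -1.0814],
       [-0.0083, -0.6705, -0.7419,  1.2707],
       [ 0.    ,  0.    ,  0.    ,  1.    ]])}
```

```bash
python3 -c "
import cv2
for n in('s1','d1'):
  a=cv2.imread(f'pics/{n}.png');cv2.imwrite(f'pics/{n}b.png',cv2.resize(a,(800,600),interpolation=cv2.INTER_CUBIC))"
```

```text
(no output)
```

View pics/s1b.png

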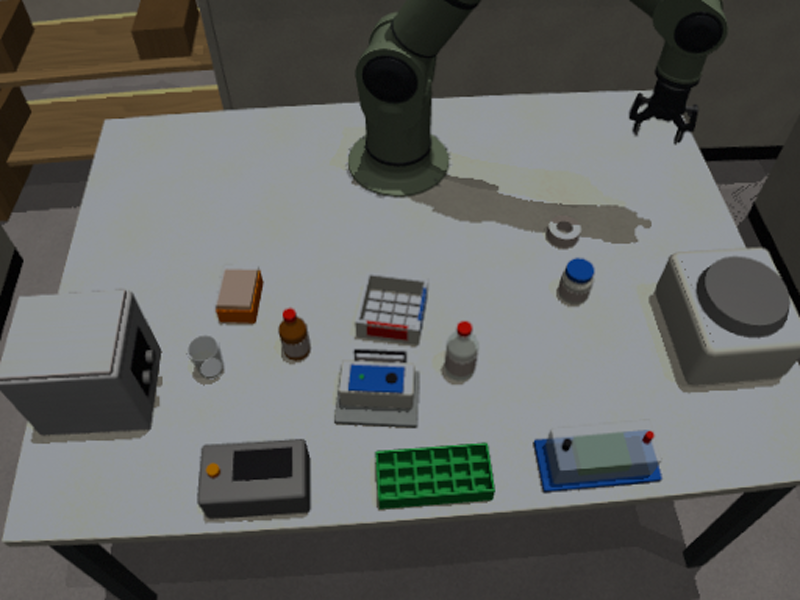

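View pics/d1b.png

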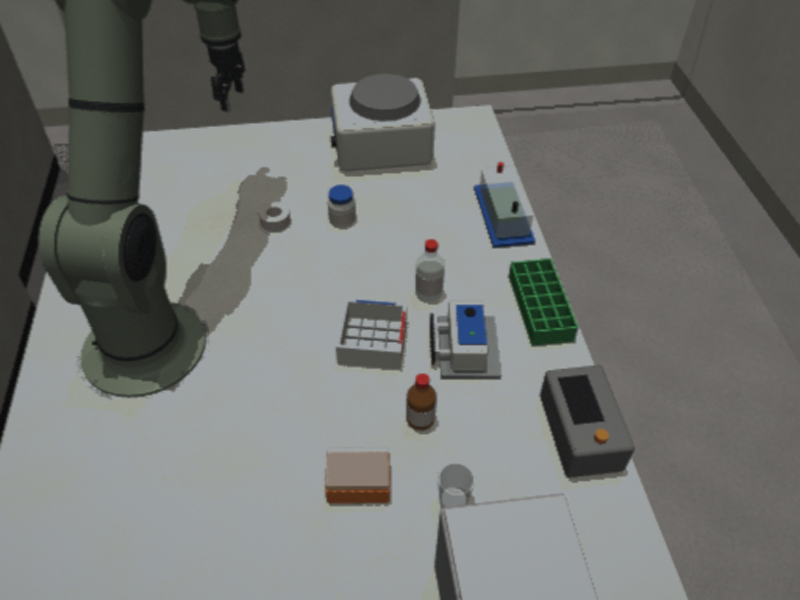

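The scene view shows the box at about (392,308) with its red side facing the pad at (380,355). The blue side faces +y. The side view agrees. I'll enlarge both.

```bash
python3 -c "
import cv2
a=cv2.imread('pics/s1.png')[165:285,190:340];cv2.imwrite('pics/s1c.png',cv2.resize(a,None,fx=5,fy=5,interpolation=cv2.INTER_CUBIC))
a=cv2.imread('pics/d1.png')[145:285,200:335];cv2.imwrite('pics/d1c.png',cv2.resize(a,None,fx=4.25,fy=4.25,interpolation=cv2.INTER_CUBIC))"
```

```text
(no output)
```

View pics/s1c.png

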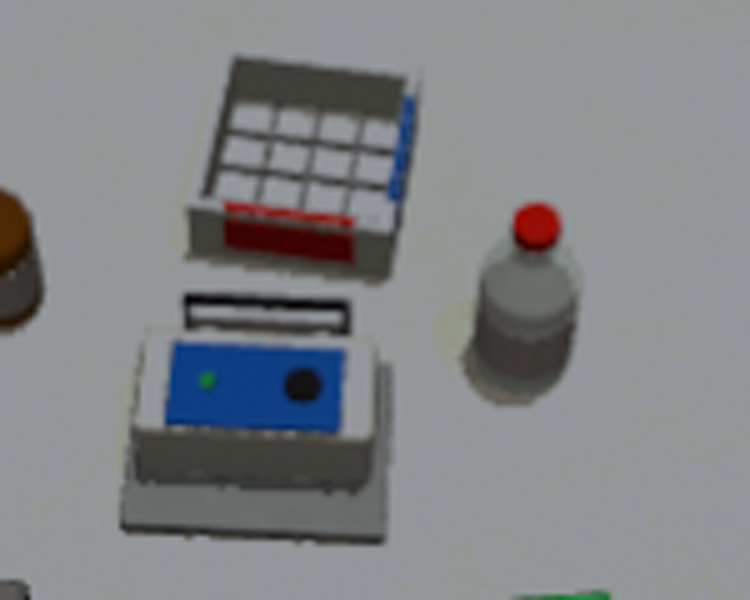

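View pics/d1c.png

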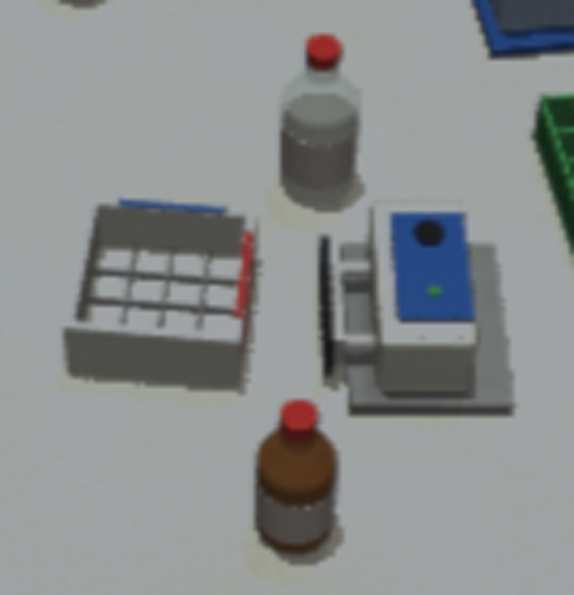

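```bash
cat > h.py <<'E'
import numpy as np,cv2
from workcell import calibration
from scipy.optimize import least_squares
def proj(c,P):
    T=np.linalg.inv(c["T"]);r,_=cv2.Rodrigues(T[:3,:3])
    return cv2.projectPoints(np.array(P,float),r,T[:3,3],c["camera_matrix"],np.array(c["dist"]))[0][:,0]
def back(c,px,z):
    u=cv2.undistortPoints(np.array(px,float).reshape(-1,1,2),c["camera_matrix"],np.array(c["dist"]))[:,0]
    d=np.c_[u,np.ones(len(u))]@c["T"][:3,:3].T;o=c["T"][:3,3]
    return o+d*((np.array(z)-o[2])/d[:,2])[:,None]
def fit(obs,x0):  # obs: list of (calib, model pts, pixels)
    def w(p,P):
        c,s=np.cos(p[2]),np.sin(p[2]);P=np.array(P,float)
        return np.c_[p[0]+c*P[:,0]-s*P[:,1],p[1]+s*P[:,0]+c*P[:,1],P[:,2]]
    f=lambda p:np.concatenate([(proj(c,w(p,P))-u).ravel() for c,P,u in obs])
    r=least_squares(f,x0);return r.x,f(r.x).reshape(-1,2)
E
cat > m.py <<'E'
from h import *
np.set_printoptions(precision=4,suppress=True)
S,D=calibration("scene"),calibration("side")
s=lambda p:(np.array(p)+.5)/5-.5+[190,165]
d=lambda p:(np.array(p)+.5)/4.25-.5+[200,145]
h=.07
box=[(S,[(h,-h,0),(h,h,0),(h,-h,.06),(h,h,.06),(-h,-h,.06),(-h,h,.06)],s([(186,254),(390,281),(190,204),(396,227),(233,56),(417,72)])),
     (D,[(-h,-h,0),(h,-h,0),(-h,-h,.06),(h,-h,.06),(-h,h,.06),(h,h,.06)],d([(70,376),(243,390),(67,330),(243,333),(97,205),(248,215)]))]
print("box",*fit(box,[.6,0,0]))
w=.055
pad=[(S,[(0,-w,.056),(0,w,.056)],s([(184,294),(350,299)])),(D,[(0,w,.056),(0,-w,.012)],d([(321,236),(327,376)]))]
print("pad",*fit(pad,[.75,0,0]))
for o in (pad[:1],pad[1:]): print(fit(o,[.75,0,0])[0])
for c,q in((S,s([(172,342),(345,350),(340,432),(165,425)])),(D,d([(461,317),(390,211),(461,214),(474,317),(399,322)]))):
    P=back(c,q,[.086]*len(q));print(P);e=P[-3:]-P[-4:-1];print(np.degrees(np.arctan2(e[:,1],e[:,0])))
for n,c,q in(("amberS",S,s([(10,322)])),("glassS",S,s([(515,395)])),("amberD",D,d([(295,548)])),("glassD",D,d([(318,200)])),
  ): print(n,back(c,q,[0.]))
g=lambda p:np.array(p)*.64
print("jar,roll,tip,beaker",back(S,g([(576,290),(564,235),(238,305),(208,365)]),[0]*4))
E
python3 m.py
```

```text
box [ 0.5111 -0.0536 -0.2182] [[ 0.9861  1.1264]
 [ 0.2039  0.4381]
 [-0.8092  1.3146]
 [-0.7232  1.4989]
 [-2.3162 -1.3288]
 [ 0.1361 -0.2326]
 [-0.5002 -0.343 ]
 [-0.4427 -0.7325]
 [-0.7965 -0.4765]
 [-0.2721  1.737 ]
 [-2.3527 -1.9883]
 [ 1.6863 -1.7734]]
pad [ 0.6365 -0.0879 -0.1101] [[-0.4159  0.6415]
 [-0.1703  0.5313]
 [-0.487  -0.343 ]
 [-0.5946 -0.3248]]
[ 0.6343 -0.0868 -0.1146]
[ 0.6381 -0.0896 -0.1072]
[[ 0.6828 -0.1491  0.086 ]
 [ 0.6973 -0.0402  0.086 ]
 [ 0.7558 -0.0479  0.086 ]
 [ 0.7425 -0.1555  0.086 ]]
[ 82.4248  -7.4987 -97.0695]
[[ 0.7313 -0.1566  0.086 ]
 [ 0.698  -0.0416  0.086 ]
 [ 0.754  -0.0523  0.086 ]
 [ 0.7412 -0.1579  0.086 ]
 [ 0.6832 -0.1553  0.086 ]]
[-10.7624 -96.878  177.4165]
amberS [[ 0.6056 -0.2626  0.    ]]
glassS [[0.6895 0.074  0.    ]]
amberD [[ 0.5834 -0.2913  0.    ]]
glassD [[0.6587 0.0547 0.    ]]
jar,roll,tip,beaker [[ 0.4703  0.3821  0.    ]
 [ 0.2986  0.3902  0.    ]
 [ 0.4511 -0.4058  0.    ]
 [ 0.6091 -0.463   0.    ]]
```

>>> move_arm(
  jaw=[0,0,0,0,0,0,0,0],
  dp=[
    [0,0,0],
    [0,0,0],
    [0,0,0],
    [0,0,0],
    [0,0,0],
    [0,0,0],
    [0,0,0],
    [0,0,0],
  ],
  rotation=[
    [0,0,0.0557],
    [0,0,0.0557],
    [0,0,0.0557],
    [0,0,0.0557],
    [0,0,0.0557],
    [0,0,0.0557],
    [0,0,0.0557],
    [0,0,0.0557],
  ],
)

```text
clock: 1.1
position: [0.2281, 0.5817, 0.21]
tool_rot: [-3.142, 0.001, 1.362]
force: [-0.4, -0.3, -0.7]
grip_width: 0.0856
```

>>> move_arm(
  jaw=[0,0,0,0,0,0,0,0],
  dp=[
    [-0.0445,0.0283,-0.007],
    [-0.0445,0.0283,-0.007],
    [-0.0445,0.0283,-0.007],
    [-0.0445,0.0283,-0.007],
    [-0.0445,0.0283,-0.007],
    [-0.0445,0.0283,-0.007],
    [-0.0445,0.0283,-0.007],
    [-0.0445,0.0283,-0.007],
  ],
  rotation=[
    [0,0,0],
    [0,0,0],
    [0,0,0],
    [0,0,0],
    [0,0,0],
    [0,0,0],
    [0,0,0],
    [0,0,0],
  ],
)

```text
clock: 2.1
position: [0.3485, 0.265, 0.2552]
tool_rot: [-3.141, 0.0, 1.368]
force: [-0.1, -0.3, -0.4]
grip_width: 0.0855
```

>>> move_arm(
  jaw=[0,0,0,0,0,0,0,0,0],
  dp=[
    [-0.0445,0.0283,-0.007],
    [-0.0445,0.0283,-0.007],
    [-0.0445,0.0283,-0.007],
    [-0.0445,0.0283,-0.007],
    [-0.0445,0.0283,-0.007],
    [-0.0445,0.0283,-0.007],
    [-0.0445,0.0283,-0.007],
    [-0.0445,0.0283,-0.007],
    [0,0,0],
  ],
  rotation=[
    [0,0,0],
    [0,0,0],
    [0,0,0],
    [0,0,0],
    [0,0,0],
    [0,0,0],
    [0,0,0],
    [0,0,0],
    [0,0,0],
  ],
)

```text
clock: 3.22
position: [0.4686, -0.0518, 0.3001]
tool_rot: [3.141, 0.001, 1.364]
force: [-0.9, 0.3, 0.7]
grip_width: 0.0852
```

Run:
```python
from workcell import bot, grab_frame, calibration
import cv2,numpy as np,json
c=calibration("wrist");a=grab_frame("wrist")
json.dump({k:np.array(v).tolist() for k,v in c.items()},open("w1.json","w"))
cv2.imwrite("pics/w1.png",a);cv2.imwrite("pics/w1b.png",cv2.resize(a,(800,600),interpolation=cv2.INTER_CUBIC))
print(c["T"].round(3),bot.observe()["force"])
```

```text
[[ 0.979 -0.197 -0.055  0.484]
 [-0.204 -0.942 -0.265  0.014]
 [ 0.001  0.27  -0.963  0.464]
 [ 0.     0.     0.     1.   ]] [-0.68741864 -0.49593924 -0.23782922]
```

View pics/w1b.png

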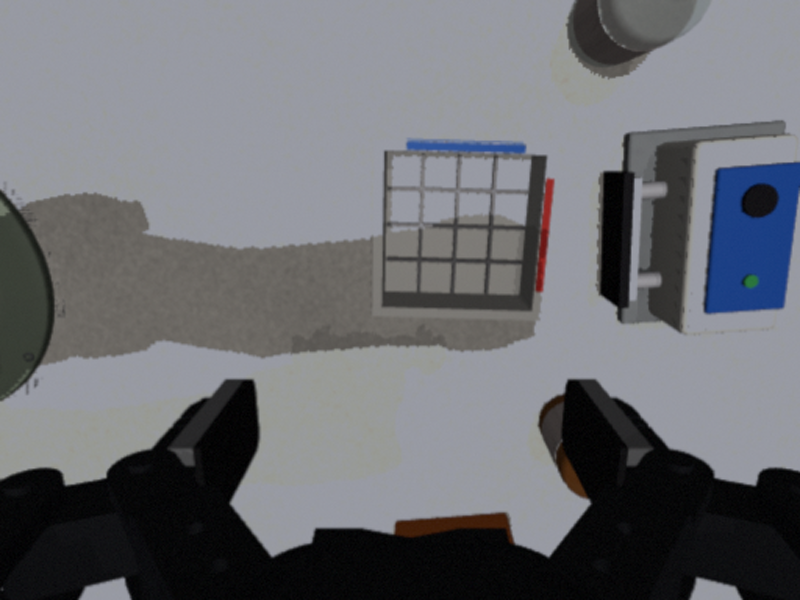

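The wrist view shows the box at (465,230), red stripe at (546,235), blue stripe at (466,147) and pad face at (605,235). I'll take one enlarged crop to read the corners.

```bash
python3 -c "
import cv2
a=cv2.imread('pics/w1.png')[80:220,230:430];a=cv2.convertScaleAbs(a,alpha=1.4);cv2.imwrite('pics/w1c.png',cv2.resize(a,None,fx=4,fy=4,interpolation=cv2.INTER_CUBIC))"
```

```text
(no output)
```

View pics/w1c.png

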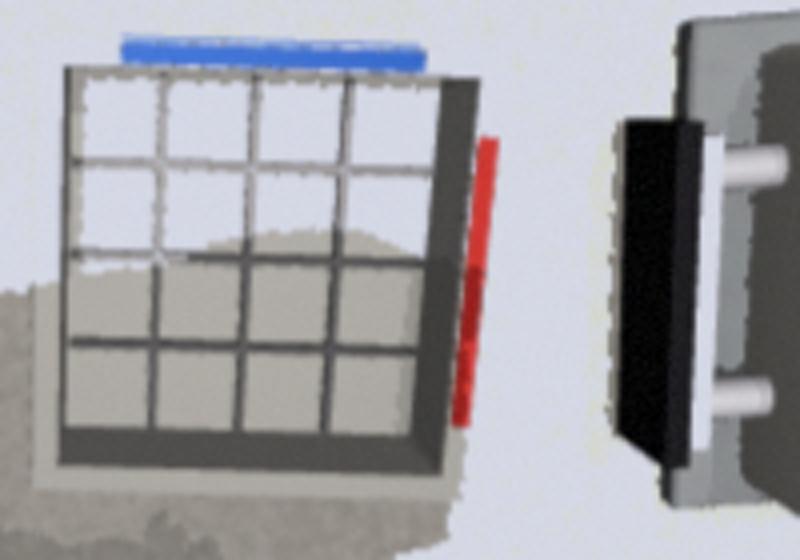

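```bash
cat > m2.py <<'E'
import json
exec(open("m.py").read().split("print(\"box\"")[0])
W={k:np.array(v) for k,v in json.load(open("w1.json")).items()}
q=lambda p:(np.array(p)+.5)/4-.5+[230,80]
i=.062;w=.055
b=(W,[(i,i,.06),(i,-i,.06),(-i,-i,.06),(-i,i,.06),(-.045,h,.06),(.045,h,.06),(h,.045,.06),(h,-.045,.06)],q([(480,78),(442,473),(58,464),(64,66),(121,37),(428,48),(498,138),(470,427)]))
p=(W,[(0,w,.012),(0,-w,.012),(0,w,.056),(0,-w,.056)],q([(623,120),(613,433),(681,120),(665,467)]))
print("box",*fit([b],[.5,0,0]));
print("pad",*fit([p],[.63,-.08,-.1]))
print(back(W,q([(681,120),(665,467)]),[.056]*2),back(W,q([(623,120),(613,433)]),[.012]*2))
pad=[(S,[(0,-w,.056),(0,w,.056)],s([(184,294),(350,299)])),(D,[(0,w,.056),(0,-w,.012)],d([(321,236),(327,376)]))]
print("all pad",fit(pad+[p],[.63,-.08,-.1])[0])
g=lambda p:np.array(p)*.64
print("plate",back(W,g([(716,170),(798,163),(783,312),(707,310)]),[.086]*4))
E
python3 m2.py
```

```text
box [ 0.511  -0.0529 -0.2361] [[ 0.0912 -0.1433]
 [-0.2838  0.7659]
 [-0.2018  0.2563]
 [-0.1487 -0.3683]
 [ 0.1105  0.2725]
 [-0.5588 -0.1124]
 [ 0.7638 -0.2629]
 [ 0.2153 -0.2634]]
pad [ 0.6362 -0.0868 -0.1375] [[ 0.6348 -0.7263]
 [ 0.4946  0.0365]
 [-0.5978  0.3044]
 [-0.4235  0.3622]]
[[ 0.6445 -0.0321  0.056 ]
 [ 0.6293 -0.1409  0.056 ]] [[ 0.6428 -0.0331  0.012 ]
 [ 0.628  -0.1411  0.012 ]]
all pad [ 0.6363 -0.0869 -0.1343]
plate [[ 0.6965 -0.0413  0.086 ]
 [ 0.7536 -0.0484  0.086 ]
 [ 0.742  -0.1595  0.086 ]
 [ 0.685  -0.146   0.086 ]]
```

>>> move_arm(
  jaw=[0,0,0,0,0,0,0,0,0],
  dp=[
    [0,0,0],
    [0.0109,-0.0306,0],
    [0,0,0.055],
    [0,0,0.055],
    [0,0,0.055],
    [0,0,0.055],
    [0,0,0.055],
    [0,0,0],
    [0,0,0],
  ],
  rotation=[
    [0,0,0.0095],
    [0,0,0],
    [0,0,0],
    [0,0,0],
    [0,0,0],
    [0,0,0],
    [0,0,0],
    [0,0,0],
    [0,0,0],
  ],
)

```text
clock: 4.4
position: [0.4469, -0.0347, 0.0812]
tool_rot: [3.141, -0.0, 1.338]
force: [-0.4, 0.9, 0.8]
grip_width: 0.0856
```

>>> move_arm(
  jaw=[0,0,0,180,255,255,255,255,255,255],
  dp=[
    [0,0,0.033],
    [0,0,0.033],
    [0,0,0],
    [0,0,0],
    [0,0,0],
    [0,0,0],
    [0,0,0],
    [0,0,0],
    [0,0,0],
    [0,0,0],
  ],
  rotation=[
    [0,0,0],
    [0,0,0],
    [0,0,0],
    [0,0,0],
    [0,0,0],
    [0,0,0],
    [0,0,0],
    [0,0,0],
    [0,0,0],
    [0,0,0],
  ],
  squeeze=50,
)

```text
clock: 5.65
position: [0.4465, -0.0349, 0.0275]
tool_rot: [3.141, -0.0, 1.338]
force: [-2.3, 1.0, 12.0]
grip_width: 0.006
```

>>> move_arm(
  jaw=[255,255,255,255,255,255,255,255,255,255],
  dp=[
    [0,0,-0.0006],
    [0,0,0],
    [-0.0044,0.0094,0],
    [-0.0044,0.0094,0],
    [-0.0044,0.0094,0],
    [-0.0044,0.0094,0],
    [-0.0044,0.0094,0],
    [-0.0044,0.0094,0],
    [0,0,0],
    [0,0,0],
  ],
  rotation=[
    [0,0,0],
    [0,0,0],
    [0,0,-0.0053],
    [0,0,-0.0053],
    [0,0,-0.0053],
    [0,0,-0.0053],
    [0,0,-0.0053],
    [0,0,-0.0053],
    [0,0,0],
    [0,0,0],
  ],
)

```text
clock: 6.9
position: [0.4868, -0.0643, 0.0276]
tool_rot: [3.141, 0.0, 1.438]
force: [1.6, 0.1, -3.1]
grip_width: 0.0066
```

```bash
cat > shot.py <<'E'
import sys,json,cv2,numpy as np
from workcell import bot, grab_frame, calibration
n=sys.argv[1];x0,y0,x1,y1,f=[float(v) for v in sys.argv[2:7]]
c=calibration("wrist");a=grab_frame("wrist")
json.dump({k:np.array(v).tolist() for k,v in c.items()},open(n+".json","w"));cv2.imwrite(f"pics/{n}.png",a)
b=cv2.convertScaleAbs(a[int(y0):int(y1),int(x0):int(x1)],alpha=1.4)
cv2.imwrite(f"pics/{n}c.png",cv2.resize(b,None,fx=f,fy=f,interpolation=cv2.INTER_CUBIC))
s=bot.observe();print(s["clock"],s["position"],s["tool_rot"],s["force"])
E
python3 shot.py w2 0 0 512 384 1.5625
```

```text
6.95 [ 0.48675024 -0.06422899  0.02761384] [3.14128479e+00 6.79702432e-05 1.43770332e+00] [ 0.64872408 -1.01109024 -3.40563088]
```

View pics/w2c.png

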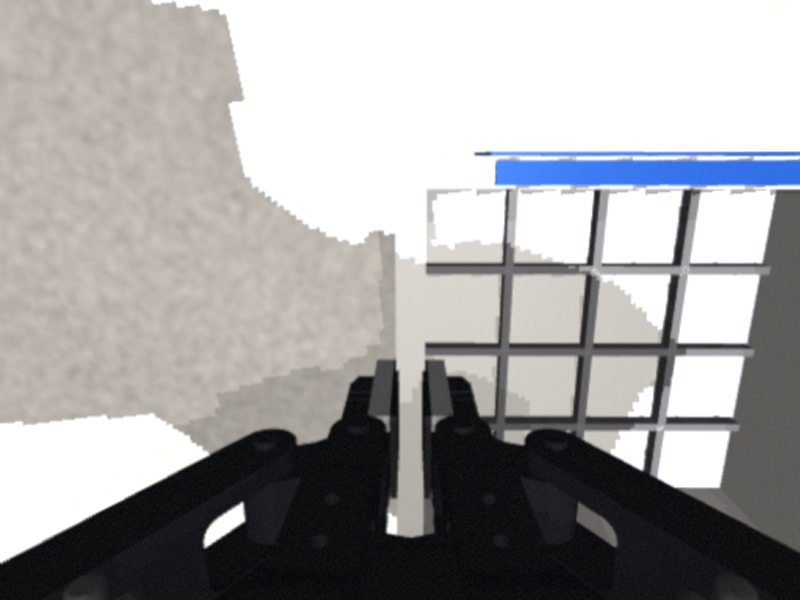

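```bash
cat > m3.py <<'E'
import json
from h import *
np.set_printoptions(precision=4,suppress=True)
W={k:np.array(v) for k,v in json.load(open("w2.json")).items()}
q=lambda p:(np.array(p)+.5)/1.5625-.5
print(fit([(W,[(-.045,.07,.06),(-.045,.062,.06),(-.062,.062,.06),(.062,.062,.06)],q([(497,160),(496,186),(427,188),(777,190)]))],[.55,-.07,-.1]))
E
python3 m3.py
```

```text
(array([ 0.5389, -0.0774, -0.2245]), array([[-20.2217,  -3.676 ],
       [-22.0527,   0.6796],
       [-20.8117,  -4.6793],
       [ 63.6777,  22.9092]]))
```

>>> move_arm(
  jaw=[255,255],
  dp=[
    [0,0,0.0003],
    [0,0,0],
  ],
  rotation=[
    [0,0,0],
    [0,0,0],
  ],
)

```text
clock: 7.2
position: [0.4867, -0.0642, 0.0275]
tool_rot: [3.141, -0.0, 1.438]
force: [-0.4, 0.1, 1.9]
grip_width: 0.0064
```

```bash
sed -i 's/,(.062,.062,.06)\]/,(-.07,.03,.06)]/; s/(777,190)/(396.5,262)/' m3.py; python3 m3.py
python3 - <<'E'
import json
exec(open("m3.py").read().split("print")[0])
P=back(W,q([(497,160),(800,160),(427,188),(427,350),(398,262),(398,350),(427,188)]),[.06]*7);print(P)
E
```

```text
(array([ 0.5422, -0.0804, -0.3069]), array([[  5.2638,  -4.7304],
       [  1.3541,  -0.5624],
       [  3.1375,  -9.5532],
       [-10.4368,  17.4945]]))Traceback (most recent call last):
  File "<stdin>", line 2, in <module>
  File "<string>", line 3, in <module>
    raise AttributeError(f"module {__name__!r} has no attribute {attr!r}")
AttributeError: module 'numpy' has no attribute 'set_'
```

Run:
```python
import json
exec(open("m3.py").read().split("print(fit")[0])
P=back(W,q([(497,160),(800,160),(496,186),(427,188),(427,350),(398,262),(398,350)]),[.06]*7);print(P)
t=np.array([.4868,-.0643]);th=1.438-np.pi/2;u=np.array([np.cos(th),np.sin(th)]);n=np.array([-u[1],u[0]])
D=P[:,:2]-t;print(np.c_[D@u,D@n]*1e3)
```

```text
[[ 0.5183 -0.0016  0.06  ]
 [ 0.5927 -0.0116  0.06  ]
 [ 0.5175 -0.0079  0.06  ]
 [ 0.5002 -0.006   0.06  ]
 [ 0.4948 -0.0495  0.06  ]
 [ 0.4903 -0.0239  0.06  ]
 [ 0.4869 -0.0484  0.06  ]]
[[22.939  66.3454]
 [98.0331 66.2633]
 [22.9859 60.0173]
 [ 5.573  59.5153]
 [ 6.0004 15.7665]
 [-1.8631 40.4741]
 [-2.0001 15.7609]]
```

Run:
```python
import json
from h import *
S,D=calibration("scene"),calibration("side")
W={k:np.array(v) for k,v in json.load(open("w1.json")).items()}
for n,c,f,roi in(("w",W,"w1",(440,90,512,215)),("s",S,"s1",(215,225,265,260)),("d",D,"d1",(285,190,315,222))):
    a=cv2.imread(f"pics/{f}.png");x0,y0,x1,y1=roi
    m=np.zeros(a.shape[:2],np.uint8);r=a[y0:y1,x0:x1].astype(int)
    m[y0:y1,x0:x1]=((r[...,0]>r[...,2]+50))*255
    cs=max(cv2.findContours(m,0,cv2.CHAIN_APPROX_NONE)[0],key=cv2.contourArea)
    P=back(c,cv2.convexHull(cs).reshape(-1,2),[.086]*len(cv2.convexHull(cs)))[:,:2]
    (cx,cy),sz,an=cv2.minAreaRect((P*1000).astype(np.float32))
    print(n,cx,cy,sz,an,np.radians(an-90),np.radians(an))
    # black pad line
```

```text
w 719.6470947265625 -97.92144775390625 (108.91842651367188, 59.83040237426758) 82.27163696289062 -0.1348853807869873 1.4359109460079094
s 719.1640014648438 -98.38343811035156 (107.88803100585938, 59.54838180541992) 82.4896469116211 -0.1310803893795366 1.43971593741536
d 719.5274658203125 -101.04386901855469 (105.4175033569336, 57.84556579589844) 82.50845336914062 -0.13075215477518431 1.4400441720197124
```

>>> move_arm(
  jaw=[255,255,255,255,255,255,255],
  dp=[
    [0,0.0025,0],
    [0,0.0025,0],
    [0,0.0025,0],
    [0,0.0025,0],
    [0,0.0025,0],
    [0,0,0],
    [0,0,0],
  ],
  rotation=[
    [0,0,0],
    [0,0,0],
    [0,0,0],
    [0,0,0],
    [0,0,0],
    [0,0,0],
    [0,0,0],
  ],
)

```text
clock: 8.07
position: [0.4956, -0.0654, 0.0275]
tool_rot: [-3.14, -0.0, 1.438]
force: [-7.0, 1.0, 11.5]
grip_width: 0.0065
```

>>> move_arm(
  jaw=[255,255,255],
  dp=[
    [0,0.0013,0],
    [0,0.0013,0],
    [0,0,0],
  ],
  rotation=[
    [0,0,0],
    [0,0,0],
    [0,0,0],
  ],
)

```text
clock: 8.45
position: [0.4976, -0.0656, 0.0275]
tool_rot: [-3.14, -0.001, 1.438]
force: [-7.5, 1.6, 11.1]
grip_width: 0.0065
```

>>> move_arm(
  jaw=[255,255,255],
  dp=[
    [0,0.0013,0],
    [0,0.0013,0],
    [0,0,0],
  ],
  rotation=[
    [0,0,0],
    [0,0,0],
    [0,0,0],
  ],
)

```text
clock: 8.82
position: [0.4996, -0.0659, 0.0274]
tool_rot: [-3.14, -0.0, 1.438]
force: [-8.2, 1.1, 12.5]
grip_width: 0.0071
```

>>> move_arm(
  jaw=[255,255,255],
  dp=[
    [0,0,-0.0003],
    [0,0.0006,0],
    [0,0,0],
  ],
  rotation=[
    [0,0,0],
    [0,0,0],
    [0,0,0],
  ],
)

```text
clock: 9.2
position: [0.5003, -0.066, 0.0275]
tool_rot: [-3.14, -0.0, 1.438]
force: [-6.4, 0.3, 6.2]
grip_width: 0.0064
```

>>> move_arm(
  jaw=[255,255,255],
  dp=[
    [0,0.0006,0],
    [0,0.0006,0],
    [0,0,0],
  ],
  rotation=[
    [0,0,0],
    [0,0,0],
    [0,0,0],
  ],
)

```text
clock: 9.57
position: [0.5007, -0.0661, 0.0275]
tool_rot: [-3.139, -0.0, 1.438]
force: [-10.7, 0.9, 9.5]
grip_width: 0.0066
```

>>> move_arm(
  jaw=[255,255,255],
  dp=[
    [0,0.0006,0],
    [0,0.0006,0],
    [0,0,0],
  ],
  rotation=[
    [0,0,0],
    [0,0,0],
    [0,0,0],
  ],
)

```text
clock: 9.95
position: [0.5011, -0.0661, 0.0275]
tool_rot: [-3.138, -0.001, 1.438]
force: [-13.5, 1.2, 13.5]
grip_width: 0.0066
```

>>> move_arm(
  jaw=[255,255,255],
  dp=[
    [0,0,-0.0005],
    [0,0,0],
    [0,0,0],
  ],
  rotation=[
    [0,0,0],
    [0,0,0],
    [0,0,0],
  ],
)

```text
clock: 10.32
position: [0.5016, -0.0662, 0.0275]
tool_rot: [-3.139, -0.0, 1.438]
force: [-7.8, 0.7, -1.4]
grip_width: 0.0063
```

>>> move_arm(
  jaw=[255,255,255],
  dp=[
    [0,0.001,0],
    [0,0.0006,0],
    [0,0,0],
  ],
  rotation=[
    [0,0,0],
    [0,0,0],
    [0,0,0],
  ],
)

```text
clock: 10.7
position: [0.5021, -0.0663, 0.0275]
tool_rot: [-3.137, -0.0, 1.438]
force: [-12.8, 1.4, 4.8]
grip_width: 0.0065
```

>>> move_arm(
  jaw=[255,255,255],
  dp=[
    [0,0.0008,-0.0002],
    [0,0.0008,-0.0001],
    [0,0,0],
  ],
  rotation=[
    [0,0,0],
    [0,0,0],
    [0,0,0],
  ],
)

```text
clock: 11.08
position: [0.5031, -0.0664, 0.0275]
tool_rot: [-3.137, -0.0, 1.438]
force: [-12.6, 1.0, 0.0]
grip_width: 0.0064
```

>>> move_arm(
  jaw=[255,255,255],
  dp=[
    [0,0.0008,-0.0001],
    [0,0,0],
    [0,0,0],
  ],
  rotation=[
    [0,0,0],
    [0,0,0],
    [0,0,0],
  ],
)

```text
clock: 11.45
position: [0.5034, -0.0665, 0.0275]
tool_rot: [-3.136, -0.0, 1.438]
force: [-13.3, 0.7, 0.7]
grip_width: 0.0065
```

>>> move_arm(
  jaw=[255,255,255,255,255,255,255,255],
  dp=[
    [0,0.0008,-0.0001],
    [0,0.0005,0],
    [0,0,0],
    [0,0,0],
    [0,0,0],
    [0,0,0],
    [0,0,0],
    [0,0,0],
  ],
  rotation=[
    [0,0,0],
    [0,0,0],
    [0,0,0],
    [0,0,0],
    [0,0,0],
    [0,0,0],
    [0,0,0],
    [0,0,0],
  ],
)

```text
clock: 12.45
position: [0.504, -0.0665, 0.0275]
tool_rot: [-3.135, -0.0, 1.438]
force: [-15.0, 2.3, 2.0]
grip_width: 0.0066
```

Run:
```python
from workcell import bot, grab_frame
import cv2
a=grab_frame("side");b=grab_frame("scene");s=bot.observe();print(s["force"],s["moment"],s["clock"])
cv2.imwrite("pics/d2.png",a);cv2.imwrite("pics/s2.png",b)
f=lambda i:cv2.resize(i,None,fx=4,fy=4,interpolation=cv2.INTER_CUBIC)
cv2.imwrite("pics/c2.png",cv2.hconcat([f(a[170:270,225:325]),f(b[180:280,200:300])]))
```

```text
[-16.13226072   0.42497299   1.95239027] [ 0.37916036  3.50242532 -0.04825985] 12.55
```

View pics/c2.png

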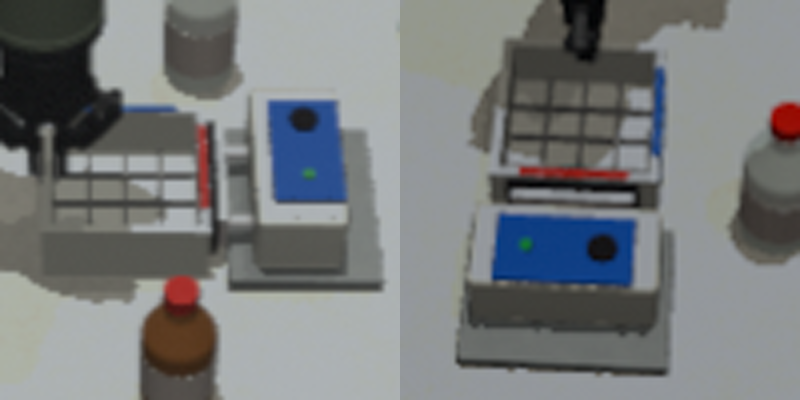

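>>> move_arm(
  jaw=[255,255,255,255,255,255],
  dp=[
    [0,-0.0012,0.0003],
    [0,-0.0012,0.0003],
    [0,-0.0012,0.0003],
    [0,-0.0012,0.0003],
    [0,-0.0012,0.0003],
    [0,0,0],
  ],
  rotation=[
    [0,0,0],
    [0,0,0],
    [0,0,0],
    [0,0,0],
    [0,0,0],
    [0,0,0],
  ],
)

```text
clock: 13.3
position: [0.5027, -0.0664, 0.0275]
tool_rot: [3.141, -0.0, 1.438]
force: [-2.6, 0.6, 8.3]
grip_width: 0.0069
```

>>> move_arm(
  jaw=[255,255,255,255,255,255],
  dp=[
    [0,-0.002,0.0001],
    [0,-0.003,0.0001],
    [0,-0.004,0],
    [0,-0.004,0],
    [0,-0.004,0],
    [0,0,0],
  ],
  rotation=[
    [0,0,0],
    [0,0,0],
    [0,0,0],
    [0,0,0],
    [0,0,0],
    [0,0,0],
  ],
)

```text
clock: 14.05
position: [0.49, -0.0647, 0.0275]
tool_rot: [3.14, -0.0, 1.438]
force: [2.8, -0.8, 9.0]
grip_width: 0.0062
```

>>> move_arm(
  jaw=[255,255,255,255,255,255,255,255,255,255],
  dp=[
    [0,0,-0.0003],
    [0,-0.0086,0],
    [0,-0.0086,0],
    [0,-0.0086,0],
    [0,-0.0086,0],
    [0,-0.0086,0],
    [0,-0.0086,0],
    [0,-0.0086,0],
    [0,-0.0086,0],
    [0,0,0],
  ],
  rotation=[
    [0,0,0],
    [0,0,0],
    [0,0,0],
    [0,0,0],
    [0,0,0],
    [0,0,0],
    [0,0,0],
    [0,0,0],
    [0,0,0],
    [0,0,0],
  ],
)

```text
clock: 15.3
position: [0.4339, -0.0572, 0.0274]
tool_rot: [-3.141, -0.0, 1.438]
force: [-0.9, -0.5, 12.3]
grip_width: 0.0066
```

>>> move_arm(
  jaw=[255,255,255,255,255,255,255],
  dp=[
    [0,0,-0.0004],
    [0.0086,0.0009,0],
    [0.0086,0.0009,0],
    [0.0086,0.0009,0],
    [0.0086,0.0009,0],
    [0.0086,0.0009,0],
    [0,0,0],
  ],
  rotation=[
    [0,0,0],
    [0,0,0.0333],
    [0,0,0.0333],
    [0,0,0.0333],
    [0,0,0.0333],
    [0,0,0.0333],
    [0,0,0],
  ],
)

```text
clock: 16.18
position: [0.449, -0.0257, 0.0275]
tool_rot: [-3.141, 0.0, 0.914]
force: [0.9, 3.1, 5.7]
grip_width: 0.0063
```

>>> move_arm(
  jaw=[255,255,255,255,255,255],
  dp=[
    [0.0086,0.0009,0],
    [0.0086,0.0009,0],
    [0.0086,0.0009,0],
    [0.0086,0.0009,0],
    [0.0086,0.0009,0],
    [0,0,0],
  ],
  rotation=[
    [0,0,0.0333],
    [0,0,0.0333],
    [0,0,0.0333],
    [0,0,0.0333],
    [0,0,0.0333],
    [0,0,0],
  ],
)

```text
clock: 16.92
position: [0.4776, -0.0066, 0.0275]
tool_rot: [-3.141, 0.0, 0.391]
force: [1.7, 1.9, 5.6]
grip_width: 0.0065
```

>>> move_arm(
  jaw=[255,255,255,255,255,255],
  dp=[
    [0.0086,0.0009,0],
    [0.0086,0.0009,0],
    [0.0086,0.0009,0],
    [0.0086,0.0009,0],
    [0.0086,0.0009,0],
    [0,0,0],
  ],
  rotation=[
    [0,0,0.0333],
    [0,0,0.0333],
    [0,0,0.0333],
    [0,0,0.0333],
    [0,0,0.0333],
    [0,0,0],
  ],
)

```text
clock: 17.68
position: [0.5119, -0.0043, 0.0275]
tool_rot: [3.141, -0.0, -0.132]
force: [2.8, 2.2, 5.0]
grip_width: 0.0064
```

>>> move_arm(
  jaw=[0,0,0,0,0,0,0,0,0,0],
  dp=[
    [0,0,0],
    [0,0,0],
    [0,0,0],
    [0,0,0],
    [0,0,0],
    [0,0,0],
    [0,0,-0.05],
    [0,0,-0.05],
    [0,0,-0.05],
    [0,0,0],
  ],
  rotation=[
    [0,0,0],
    [0,0,0],
    [0,0,0],
    [0,0,0],
    [0,0,0],
    [0,0,0],
    [0,0,0],
    [0,0,0],
    [0,0,0],
    [0,0,0],
  ],
)

```text
clock: 18.92
position: [0.5127, -0.0044, 0.1497]
tool_rot: [-3.14, -0.003, -0.131]
force: [-0.6, 0.1, -0.7]
grip_width: 0.0852
```

>>> move_arm(
  jaw=[0,0,0,0,0,0,0,0,0,0],
  dp=[
    [0,0,-0.05],
    [0,0,-0.05],
    [0,0,-0.05],
    [0,0,0],
    [0,0,0],
    [0,0,0],
    [0,0,0],
    [0,0,0],
    [0,0,0],
    [0,0,0],
  ],
  rotation=[
    [0,0,-0.0556],
    [0,0,-0.0556],
    [0,0,-0.0556],
    [0,0,-0.0556],
    [0,0,-0.0556],
    [0,0,-0.0556],
    [0,0,-0.0556],
    [0,0,-0.0556],
    [0,0,-0.0552],
    [0,0,0],
  ],
)

```text
clock: 20.18
position: [0.5114, -0.0044, 0.2672]
tool_rot: [-3.141, -0.0, 1.439]
force: [0.2, 0.4, -0.5]
grip_width: 0.0854
```

>>> move_arm(
  jaw=[0,0,0,0],
  dp=[
    [-0.0274,-0.0288,0],
    [-0.0274,-0.0288,0],
    [-0.0274,-0.0288,0],
    [0,0,0],
  ],
  rotation=[
    [0,0,0],
    [0,0,0],
    [0,0,0],
    [0,0,0],
  ],
)

```text
clock: 20.68
position: [0.4331, -0.0613, 0.2675]
tool_rot: [-3.141, -0.001, 1.433]
force: [0.8, -0.3, -0.4]
grip_width: 0.0853
```

```bash
python3 shot.py w3 225 70 425 220 4
```

```text
20.725 [ 0.43422255 -0.06051066  0.26757377] [ 3.14152464e+00 -9.85576313e-04  1.43514718e+00] [ 1.23526945  0.378808   -1.32736136]
```

View pics/w3c.png

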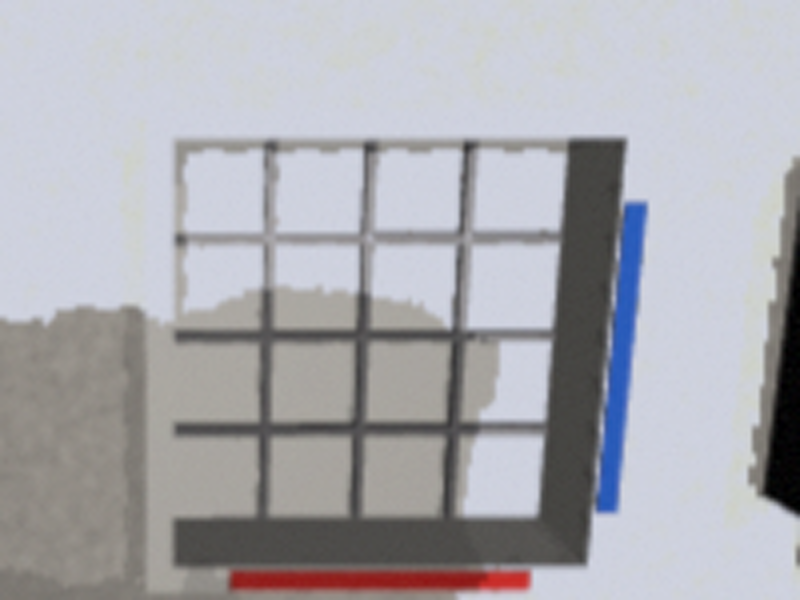

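Run:
```python
import json
from h import *
np.set_printoptions(precision=4,suppress=True)
W={k:np.array(v) for k,v in json.load(open("w3.json")).items()}
q=lambda p:(np.array(p)+.5)/4-.5+[225,70]
i=.062;h=.07
x,r=fit([(W,[(i,i,.06),(i,-i,.06),(-i,-i,.06),(-i,i,.06),(h,.045,.06),(h,-.045,.06),(-.045,-h,.06),(.045,-h,.06)],q([(626,140),(586,566),(174,566),(175,138),(647,203),(618,513),(229,590),(530,590)]))],[.5,-.07,-.13])
print(x,r)
u=np.array([np.cos(.132),-np.sin(.132)]);n=np.array([-u[1],u[0]]);d=x[:2]-[.6363,-.087];print(d@u,d@n)
```

```text
[ 0.5024 -0.0704 -0.136 ] [[ 0.1502 -0.3685]
 [ 0.0501  0.06  ]
 [-0.2738  0.0637]
 [-0.0513  0.2686]
 [ 0.6048 -0.2996]
 [ 0.08   -0.2601]
 [ 0.0226  0.3326]
 [-0.6473  0.3347]]
-0.1348866327363417 -0.0011433183820566484
```

>>> move_arm(
  jaw=[0,0,0,0,0,0,0,0],
  dp=[
    [0,0.0013,0.05],
    [0,0,0.05],
    [0,0,0.05],
    [0,0,0.05],
    [0,0,0.05],
    [0,0,0.03],
    [0,0,0.0195],
    [0,0,0],
  ],
  rotation=[
    [0,0,0],
    [0,0,0],
    [0,0,0],
    [0,0,0],
    [0,0,0],
    [0,0,0],
    [0,0,0],
    [0,0,0],
  ],
)

```text
clock: 21.72
position: [0.4352, -0.0607, 0.0268]
tool_rot: [-3.139, 0.001, 1.437]
force: [-0.4, -0.4, 0.6]
grip_width: 0.0858
```

>>> move_arm(
  jaw=[180,255,255,255,255,255,255,255],
  dp=[
    [0,0,0],
    [0,0,0],
    [0,0,0],
    [0,0,0],
    [0,0,0],
    [0,0,0],
    [0,0,-0.0003],
    [0,0,0],
  ],
  rotation=[
    [0,0,0],
    [0,0,0],
    [0,0,0],
    [0,0,0],
    [0,0,0],
    [0,0,0],
    [0,0,0],
    [0,0,0],
  ],
  squeeze=50,
)

```text
clock: 22.72
position: [0.4356, -0.0606, 0.0283]
tool_rot: [3.141, -0.0, 1.439]
force: [-0.5, 1.8, 4.3]
grip_width: 0.0063
```

>>> move_arm(
  jaw=[255,255,255,255,255,255,255,255,255,255],
  dp=[
    [0.0001,0.008,0],
    [0.0001,0.008,0],
    [0.0001,0.008,0],
    [0.0001,0.008,0],
    [0.0001,0.008,0],
    [0.0001,0.008,0],
    [0.0001,0.008,0],
    [0.0001,0.008,0],
    [0,0.008,0],
    [0,0,0],
  ],
  rotation=[
    [0,0,0],
    [0,0,0],
    [0,0,0],
    [0,0,0],
    [0,0,0],
    [0,0,0],
    [0,0,0],
    [0,0,0],
    [0,0,0],
    [0,0,0],
  ],
)

```text
clock: 23.98
position: [0.4923, -0.0676, 0.0283]
tool_rot: [-3.14, -0.0, 1.439]
force: [-4.4, 1.4, 10.8]
grip_width: 0.0066
```

>>> move_arm(
  jaw=[255,255,255,255,255,255],
  dp=[
    [0,0.002,-0.0002],
    [0,0.002,-0.0002],
    [0,0.002,0],
    [0,0.0015,0],
    [0,0,0],
    [0,0,0],
  ],
  rotation=[
    [0,0,0],
    [0,0,0],
    [0,0,0],
    [0,0,0],
    [0,0,0],
    [0,0,0],
  ],
)

```text
clock: 24.72
position: [0.4989, -0.0684, 0.0285]
tool_rot: [3.141, 0.0, 1.44]
force: [0.2, -0.7, -3.3]
grip_width: 0.0062
```

>>> move_arm(
  jaw=[255,255,255,255],
  dp=[
    [0,0.001,0],
    [0,0.001,0],
    [0,0.001,0],
    [0,0,0],
  ],
  rotation=[
    [0,0,0],
    [0,0,0],
    [0,0,0],
    [0,0,0],
  ],
)

```text
clock: 25.22
position: [0.5005, -0.0685, 0.0284]
tool_rot: [-3.14, -0.0, 1.44]
force: [-4.5, 1.4, -2.5]
grip_width: 0.0063
```

>>> move_arm(
  jaw=[255,255,255,255,255],
  dp=[
    [0,0.001,0.0002],
    [0,0.001,0],
    [0,0.001,0],
    [0,0,0],
    [0,0,0],
  ],
  rotation=[
    [0,0,0],
    [0,0,0],
    [0,0,0],
    [0,0,0],
    [0,0,0],
  ],
)

```text
clock: 25.85
position: [0.5014, -0.0686, 0.0284]
tool_rot: [-3.138, -0.001, 1.439]
force: [-15.0, 2.7, 12.8]
grip_width: 0.0065
```

>>> move_arm(
  jaw=[255,255,255,255],
  dp=[
    [0,0.0008,-0.0003],
    [0,0.0008,-0.0001],
    [0,0,0],
    [0,0,0],
  ],
  rotation=[
    [0,0,0],
    [0,0,0],
    [0,0,0],
    [0,0,0],
  ],
)

```text
clock: 26.35
position: [0.5024, -0.0687, 0.0284]
tool_rot: [-3.137, -0.001, 1.439]
force: [-14.5, 3.0, 7.0]
grip_width: 0.0064
```

>>> move_arm(
  jaw=[255,255,255,255],
  dp=[
    [0,0.0006,-0.0003],
    [0,0.0006,-0.0001],
    [0,0.0006,0],
    [0,0,0],
  ],
  rotation=[
    [0,0,0],
    [0,0,0],
    [0,0,0],
    [0,0,0],
  ],
)

```text
clock: 26.85
position: [0.5033, -0.0688, 0.0284]
tool_rot: [-3.136, -0.001, 1.44]
force: [-15.3, 3.4, 1.2]
grip_width: 0.0064
```

>>> move_arm(
  jaw=[255,255,255,255,255,255,255],
  dp=[
    [0,0.0006,-0.0002],
    [0,0,0],
    [0,0,0],
    [0,0,0],
    [0,0,0],
    [0,0,0],
    [0,0,0],
  ],
  rotation=[
    [0,0,0],
    [0,0,0],
    [0,0,0],
    [0,0,0],
    [0,0,0],
    [0,0,0],
    [0,0,0],
  ],
)

```text
clock: 27.72
position: [0.5037, -0.0689, 0.0285]
tool_rot: [-3.136, -0.001, 1.439]
force: [-15.6, 3.0, -0.5]
grip_width: 0.0064
```

>>> move_arm(
  jaw=[255,255,255,255,255,255,255],
  dp=[
    [0,-0.0012,0.0003],
    [0,-0.0012,0.0003],
    [0,-0.0012,0.0003],
    [0,-0.0012,0.0002],
    [0,-0.0012,0],
    [0,-0.0012,0],
    [0,0,0],
  ],
  rotation=[
    [0,0,0],
    [0,0,0],
    [0,0,0],
    [0,0,0],
    [0,0,0],
    [0,0,0],
    [0,0,0],
  ],
)

```text
clock: 28.6
position: [0.501, -0.0686, 0.0284]
tool_rot: [3.141, -0.0, 1.44]
force: [-3.1, 2.3, 2.9]
grip_width: 0.0064
```

>>> move_arm(
  jaw=[255,255,255,255],
  dp=[
    [0,-0.0012,0],
    [0,-0.0012,0],
    [0,0,0],
    [0,0,0],
  ],
  rotation=[
    [0,0,0],
    [0,0,0],
    [0,0,0],
    [0,0,0],
  ],
)

```text
clock: 29.1
position: [0.4993, -0.0686, 0.0284]
tool_rot: [3.141, 0.0, 1.439]
force: [2.6, -0.9, -1.6]
grip_width: 0.0062
```

>>> move_arm(
  jaw=[255,255,0,0,0,0,0,0],
  dp=[
    [0,-0.0008,0.0002],
    [0,0,0],
    [0,0,0],
    [0,0,0],
    [0,0,0],
    [0,0,0],
    [0,0,0],
    [0,0,0],
  ],
  rotation=[
    [0,0,0],
    [0,0,0],
    [0,0,0],
    [0,0,0],
    [0,0,0],
    [0,0,0],
    [0,0,0],
    [0,0,0],
  ],
)

```text
clock: 30.1
position: [0.4983, -0.0683, 0.0281]
tool_rot: [-3.142, 0.0, 1.44]
force: [0.5, -0.6, 0.1]
grip_width: 0.0855
```

>>> move_arm(
  jaw=[0,0,0,0,0,0,0],
  dp=[
    [0,0,-0.04],
    [0,0,-0.05],
    [0,0,-0.055],
    [0,0,-0.055],
    [0,0,-0.055],
    [0,-0.05,-0.03],
    [0,0,0],
  ],
  rotation=[
    [0,0,0],
    [0,0,0],
    [0,0,0],
    [0,0,0],
    [0,0,0],
    [0,0,0],
    [0,0,0],
  ],
)

```text
clock: 30.98
position: [0.4576, -0.0628, 0.2575]
tool_rot: [3.14, -0.003, 1.44]
force: [0.8, -0.6, -1.0]
grip_width: 0.0854
```

```bash
python3 shot.py w4 200 60 470 230 2.9
python3 - <<'E'
from workcell import grab_frame
import cv2
a=grab_frame("side");b=grab_frame("scene");cv2.imwrite("pics/d3.png",a);cv2.imwrite("pics/s3.png",b)
cv2.imwrite("pics/c3.png",cv2.hconcat([cv2.resize(i,None,fx=4,fy=4,interpolation=cv2.INTER_CUBIC) for i in(a[170:270,225:325],b[180:280,200:300])]))
E
```

```text
31.025 [ 0.45854419 -0.0625321   0.25682103] [ 3.14013450e+00 -1.90599445e-03  1.44036081e+00] [ 0.43069804 -0.09356918  0.44761954]
```

View pics/w4c.png

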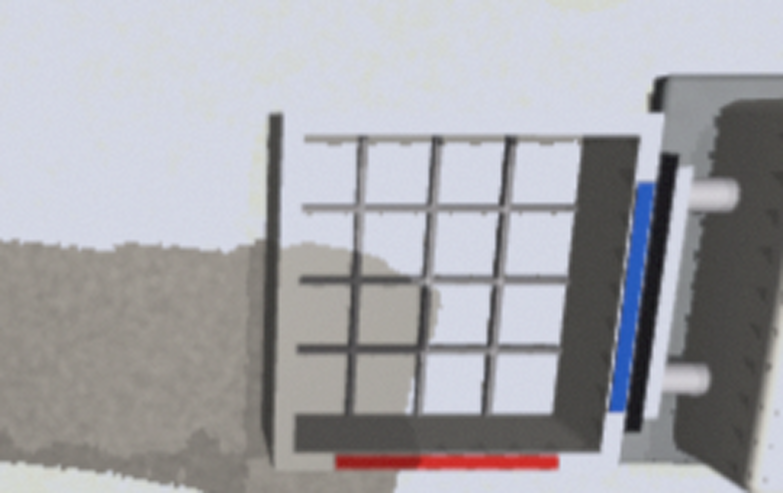

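View pics/c3.png

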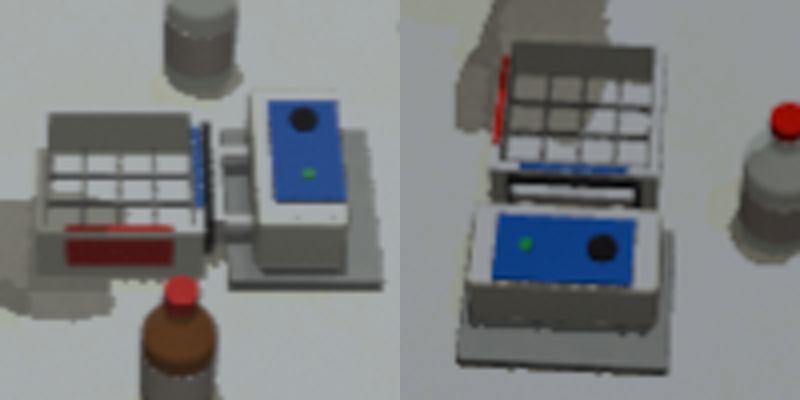

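The blue side stands square, central and close to the pad. The arm is clear, and the two bottles in view haven't moved, so I'm handing in.

```bash
python3 -c "
from workcell import bot,workorder
workorder.job_done();print(bot.observe()['clock'])"
```

```text
the job is handed in; nothing more can be done
the job is handed in; nothing more can be done
```

I pressed both labels onto the pad, red first and then blue, and handed the job in at about 31 s of robot time. I moved the box by gripping one wall and sliding it. Between presses I drew it back, turned it a quarter turn and gripped a fresh wall.

| Press | Wrist push | Estimated pad force | Pad travel | Held |
|---|---|---|---|---|
| Red | about 15–16 N | about 12–13 N | about 3.7 mm | about 0.9 s |
| Blue | about 16 N | about 13 N | about 3.8 mm | about 1.4 s near full force |

- **Final position:** the last pictures show the blue side square and central to the pad, by estimate about 1–2 mm off it. The gripper was open and well above the box.
- **Other things on the bench:** the two bottles by the press look unmoved. I did not check the jar, tip box, label roll or beaker again after the first pictures, but the arm worked near none of them.
- **Pad force:** this is an estimate, the wrist push less bench friction. I could not measure the pad directly. Every sampled wrist reading stayed below 24 N.
- **Never lifting:** the vertical force briefly showed up to about 3 N of lift. The height reading stayed within about 0.2 mm, so I think the box stayed on the bench.

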